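# Load a tight temperature probe into a dry block heater

### The arm

A 7-joint arm with a two-finger parallel gripper is mounted at the origin on the work surface. World frame = base frame: x ahead of the robot, y to its left, z up, the work surface at z = 0. Lengths are in m, angles in rad, forces in N, time in s.
With the tool pointing down it reaches from about 0.425 to 0.95 m from the base axis. Payload 16.7 kg.
Tool frame: the origin (TCP) lies at the very end of the fingers, on their centre line; the grasp point (between the pads) lies 19 mm behind it; z points along the fingers, y is the line along which they close (so a half turn about z gives the same grasp; the last joint's range is limited). The gripper opens to 94 mm and grips with 3 to 60 N. Pads are 16 mm wide; open, the fingers measure 119 mm over their backs; the gripper's body (75 mm by 177 mm) begins 78 mm behind the grasp point.
Start: joints at [-1.389, 0.426, 0.074, 1.606, -0.034, 1.111, -0.067], TCP at [0.219, 0.638, 0.205] pointing down, gripper open.
Joint ranges: [-2.85, 2.85], [-0.5, 2.14], [-1.23, 1.37], [0.21, 2.46], [-1.02, 4.16], [0.16, 2.05], [-2.73, 2.73]. Speed limits (rad/s): [1.89, 1.89, 2.39, 2.39, 3.01, 3.01, 3.01].

### API

Orientations are given as a unit quaternion [w, x, y, z].
In Python, from plant import manip, cams, order gives the robot as it stands. The module is installed in compiled form; this text tells all that it offers.
- The arm moves only by the tool jog_arm, never from a script. Its argument "rows" is text: rows parted by semicolons, each of 6 numbers parted by spaces: the shift along the tool's x, y, z in mm, then the turn, a rotation vector about the tool's x, y, z in degrees. In form: x y z ax ay az; .... A call has 1 to 20 rows; each row shifts and turns the commanded pose from where the row before left it, along the tool's axes as they then stand; what a row does not reach is not made up. A row lasts 1/12 s, in which the tool goes at most 41.7 mm and 7.16 degrees, less where a joint would pass 70% of its speed; a pose out of reach is approached as far as the arm can. A call with a gripper value outside its range is refused whole. "gripper" is the opening, from -1 (shut) to 1 (fully open), set as the call begins (left out, the last holds). The fingers move at their own pace and stop on an object; "newtons" is the grip in N (left out, the last holds). Time passes only in rows, so rows that do not move let the fingers close. It gives the time, the measured TCP pose, the force, the opening and the grip force at its end, in the units of the state.
- manip.sense(): the state, without advancing time (a new reading comes with each control period).
- cams.read_camera(name): name is "side" or "top" or "wrist"; returns a dict with "color" (480x640x3 uint8, red, green, blue), "depth" (480x640 float32, m along the optical axis (not along the pixel's ray), 0 where there is no reading), "intrinsics" (3x3 intrinsics, pixels), "k1" (the pictures are not rectified: a ray, as slopes to the right and down, at radius r is drawn at 1 + k1 r^2 times it, then the intrinsics apply), "view" (4x4, takes a point from world to camera coordinates). Camera axes: x right, y down, z forward; pixel columns grow to the right and rows downward; lengths in m; the calibration is good to about 2 mm. A picture is of the moment at which its call begins.
- order.job_done(): hands the job in; it is judged then, once.
The state is a dict: "t": time; "joint_pos": joint angles; "joint_velocities": joint speeds; "tau": joint torques, N m; "tcp_pos": TCP position; "tool_rot": TCP orientation; "ft_force": force on the tool from outside, world axes, zero at the start; "torque": the same for the moment, N m; "gripper_width": finger opening in m; "grip_force": force on a finger pad.
Only numpy, scipy, OpenCV 4.12 (cv2) and the standard library are available. Lean on these libraries where they do the work, as an engineer would, in place of code of your own. Each camera call takes 0.05 s, during which the arm holds its last target. There are 200 camera calls.

### The job

Take the probe with the square head out of its rack and fit it in the well of the dry block heater; the block sits up to a centimetre off-centre in its housing, so find it by touch or by eye. A spring shoe juts into the well: lean the probe, hook its lower edge into the mouth, push the shoe back with it, then straighten the probe and slide it gently home until its flange lies flat on the block, never forcing it (well under 35 N). Let go of it there, and leave the slim probe and the other things on the bench where they are.

Things in the scene. Friction and masses are not known exactly. Their poses are not given: they have to be found in the camera images.
- probe: Probe to fit, about 0.2 kg. Round steel shank 20 mm diameter, 60 mm long, 1 mm chamfer at the foot; then a round flange 34 mm diameter, 4 mm thick; then a square grey head 26 x 26 mm, 38 mm tall, to grasp by two facing flats. Origin: centre of the foot's end face; z up the shank (flange underside at 60, head 64 to 102 mm); x, y square to the flats. Hangs by its flange, upright, in a rack hole
- slim_probe: Bystander in the rack's other hole: shank 14 mm diameter, 60 mm long, flange 32 mm, round head 18 mm diameter, 30 mm tall. Origin at the foot's centre, z up. Leave it in the rack
- rack: Fixed grey plastic block 75 x 160 x 75 mm (x, y, z) with two loose round holes of 25 mm diameter, 68 mm deep, at y = -40 and +40 mm. Origin at the centre of its underside
- heater: Fixed dry block heater: white housing 185 x 216 mm, 70 mm high (x -80 to +105 mm), round an aluminium block 86 x 96 mm, parallel to it, flat top 85 mm above the bench, sides bare down to the housing. The block is wedged fast up to 11 mm off-centre in x and in y, not measured. In its middle a round upright well, 21 mm wide, 66 mm deep, no chamfer. Origin: housing opening's centre, bench level
- shoe (a joint): Spring shoe, a square-edged steel block 11 mm wide, 30 mm deep, jutting 5 mm into the well from the heater's -x side, its flat top 0.5 mm below the block's: an upright probe only bears on its top. 0 m = out (nose 5.5 mm from the well's axis), grows to 0.007 (stop) as it is pushed to the heater's -x; the probe needs about 5 mm. Spring 2.8 N when out, 4.6 N at 5 mm. It cannot be pushed down
- bottle: Bystander: clear capped bottle 60 mm diameter, 120 mm tall. Origin at the underside's centre
- tip_box: Bystander: clear box 120 x 80 x 50 mm. Origin at the underside's centre
- marker: Bystander: white pen lying on the bench, 14 mm thick, 120 mm long. Origin under its middle
Not all that is in view belongs to the job. Leave any orange look-alike of the probe alone.

How it is judged:
By the outcome, as a careful person would: the job done as asked, in the order asked, and still so for the second after the job is handed in, with the robot touching nothing.
It also fails if it takes over 72 s, if anything falls off the work surface, if the arm or the gripper's body presses on something with over 40 N, if the wrist force passes 120 N, or if a joint passes its speed limit or range.

## Working session

There is one attempt and no reset: what is moved stays moved. The work goes in short steps, Python scripts to look and compute and a tool call to move; the robot and the scene stay as the last step left them, time stands still between calls to the robot, and variables do not carry over. Pictures are saved under pics/ and viewed, at most 10 in all, crops included, and the job is handed in when it is done.

Besides the shell and the picture viewer there is one more tool, called after "Emit:" as name(argument=value, ...) on one line, values as JSON. jog_arm: Moves the arm, as the interface text tells. Its arguments: {"type":"object","properties":{"rows":{"type":"string"},"gripper":{"type":"number"},"newtons":{"type":"number"}},"required":["rows"]}

```bash
mkdir -p pics; cat > h.py <<'E'
import numpy as np, cv2
from plant import manip, cams, order
def cap(n):
    c=cams.read_camera(n); return c
def pix2pt(c,u,v,d=None,z=None):
    K=c['intrinsics'];k=c['k1'];x=(u-K[0,2])/K[0,0];y=(v-K[1,2])/K[1,1]
    a,b=x,y
    for _ in range(20):
        s=1+k*(a*a+b*b);a,b=x/s,y/s
    Ti=np.linalg.inv(c['view']);r=np.array([a,b,1.])
    o=Ti[:3,3];w=Ti[:3,:3]@r
    if z is not None: d=(z-o[2])/w[2]
    return o+w*d
def cloud(c):
    K=c['intrinsics'];v,u=np.mgrid[0:480,0:640];x=(u-K[0,2])/K[0,0];y=(v-K[1,2])/K[1,1];a,b=x,y
    for _ in range(20):
        s=1+c['k1']*(a*a+b*b);a,b=x/s,y/s
    P=np.stack([a,b,np.ones_like(a)],-1)*c['depth'][...,None]
    Ti=np.linalg.inv(c['view']);return P@Ti[:3,:3].T+Ti[:3,3]
def save(n,im,s=1):
    if s!=1: im=cv2.resize(im,None,fx=s,fy=s,interpolation=cv2.INTER_CUBIC)
    cv2.imwrite('pics/'+n,cv2.cvtColor(im,cv2.COLOR_RGB2BGR))
def proj(c,p):
    q=c['view'][:3,:3]@np.array(p)+c['view'][:3,3];a,b=q[:2]/q[2];s=1+c['k1']*(a*a+b*b)
    K=c['intrinsics'];return K[0,0]*a*s+K[0,2],K[1,1]*b*s+K[1,2]
E
python3 - <<'E'
from h import *
t=cap('top');s=cap('side')
save('top.png',t['color']);save('side.png',s['color'])
for c in (t,s): print(c['intrinsics'],c['k1'],np.linalg.inv(c['view'])[:3].round(3))
print(manip.sense())
E
```

```text
[[489.80055214   0.         316.89128477]
 [  0.         489.80055214 238.83539235]
 [  0.           0.           1.        ]] 0.02534148860201208 [[-0.021 -0.992  0.123  0.432]
 [-1.     0.02  -0.016  0.028]
 [ 0.014 -0.123 -0.992  1.272]]
[[456.09890117   0.         316.45403886]
 [  0.         456.09890117 227.90314347]
 [  0.           0.           1.        ]] 0.002122763824647207 [[ 0.829 -0.294  0.477  0.091]
 [-0.56  -0.453  0.694 -0.664]
 [ 0.013 -0.842 -0.54   0.595]]
{'t': 0.1, 'joint_pos': array([-1.38951808,  0.42667441,  0.07383499,  1.60654132, -0.03412075,
        1.11082371, -0.06707311]), 'joint_velocities': array([-0.0018409 , -0.00256712,  0.00135305, -0.00177347,  0.00051193,
       -0.00017169, -0.00154866]), 'tau': array([ 6.05932582e-03, -9.37459946e+01,  3.67608435e+00, -4.55034399e+01,
       -4.85881534e-02,  1.68534857e-02,  2.78654539e-05]), 'tcp_pos': array([0.21910332, 0.63801896, 0.20484254]), 'tool_rot': array([-6.92230136e-05,  1.64634901e-01,  9.86354397e-01, -5.90117674e-04]), 'ft_force': array([ 0.20957761, -0.59205812, -0.07265546]), 'torque': array([ 0.00840453, -0.00440257,  0.00836256]), 'grip_force': 0.0, 'gripper_width': 0.09419602353669786}
```

View pics/top.png

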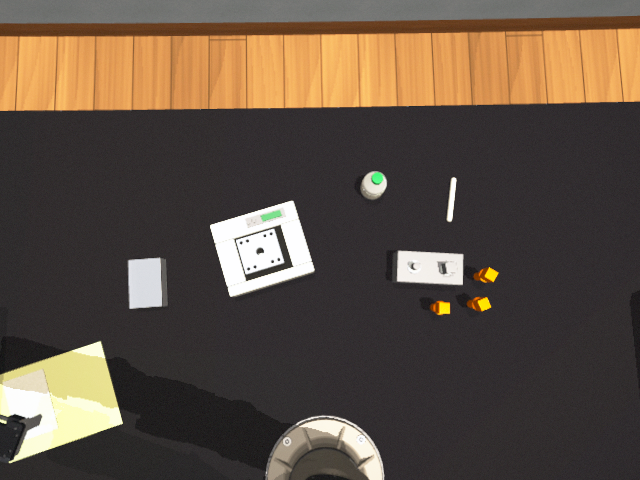

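View pics/side.png

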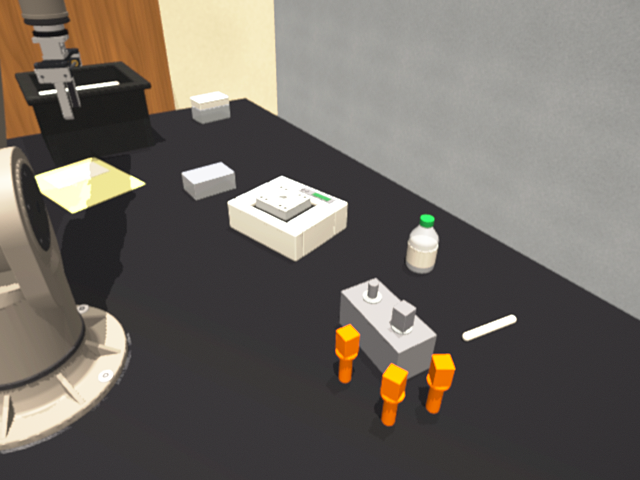

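Top view: the rack is at (430,267). The grey square head at (449,268) is on the larger flange, and the round slim head is at (415,266). Orange look-alikes are at (487,275), (480,304) and (441,308). The heater block is at (260,251). The square grey head fits the description, so I'll confirm it in a crop and measure.

```bash
python3 - <<'E'
from h import *
t=cap('top');s=cap('side')
a=cv2.resize(t['color'][235:325,385:505],None,fx=5,fy=5,interpolation=cv2.INTER_CUBIC)
save('crop.png',a)
P=cloud(t);PS=cloud(s)
def rect(m,name):
    q=P[m][:,:2].astype(np.float32);r=cv2.minAreaRect(q);print(name,len(q),np.round(r[0],4),np.round(r[1],4),round(r[2],2))
v,u=np.mgrid[0:480,0:640]
box=lambda a,b,c,d:(u>=a)&(u<=b)&(v>=c)&(v<=d)
Z=P[...,2]
rect(box(385,475,240,295)&(abs(Z-.075)<.006),'rack')
rect(box(435,465,250,285)&(abs(Z-.117)<.006),'head')
rect(box(400,430,250,285)&(abs(Z-.109)<.006),'slim')
rect(box(200,325,195,305)&(abs(Z-.070)<.005),'housing')
rect(box(225,295,220,285)&(abs(Z-.085)<.005),'block')
# side cloud
Z=PS[...,2]; P=PS
rect(box(380,425,290,335)&(abs(Z-.117)<.004),'head side')
rect(box(335,440,270,380)&(abs(Z-.075)<.004),'rack side')
rect(box(220,350,170,260)&(abs(Z-.070)<.004),'housing side')
rect(box(240,320,175,225)&(abs(Z-.085)<.004),'block side')
P=cloud(t)
hsv=cv2.cvtColor(t['color'],cv2.COLOR_RGB2HSV);o=(hsv[...,0]<25)&(hsv[...,1]>150)&box(420,510,260,325)
n,l,st,_=cv2.connectedComponentsWithStats(o.astype(np.uint8))
for i in range(1,n):
    if st[i,4]>30: rect((l==i)&(P[...,2]>.085),'orange');print(P[l==i][:,2].max())
rect(box(355,390,165,205)&(P[...,2]>.03),'bottle');rect(box(120,172,250,312)&(P[...,2]>.03),'tipbox')
E
```

```text
rack 1763 [ 0.5056 -0.2651] [0.1612 0.0753] 85.85
head 124 [ 0.5025 -0.3066] [0.0257 0.0264] 5.68
slim 52 [ 0.5084 -0.2257] [0.0186 0.0144] 87.35
housing 4190 [0.5632 0.1466] [0.1852 0.2156] 15.88
block 1310 [0.553  0.1499] [0.0864 0.0963] 15.84
head side 226 [ 0.501  -0.3081] [0.027  0.0275] 7.78
rack side 2611 [ 0.4893 -0.2865] [0.2215 0.1539] 49.73
housing side 2355 [0.562  0.1437] [0.1868 0.2192] 15.65
block side 798 [0.5522 0.1471] [0.0883 0.1   ] 16.18
orange 43 [ 0.4822 -0.3964] [0.0346 0.0173] 13.21
0.10440651376238286
orange 48 [ 0.4144 -0.1843] [0.4256 0.0307] 89.32
1.2718617293740655
orange 47 [ 0.4072 -0.2883] [0.0252 0.0266] 85.86
0.10456933712026473
bottle 532 [ 0.5843 -0.0741] [0.0589 0.3619] 65.3
tipbox 1719 [0.488  0.2535] [0.1234 0.4473] 1.51
```

View pics/crop.png

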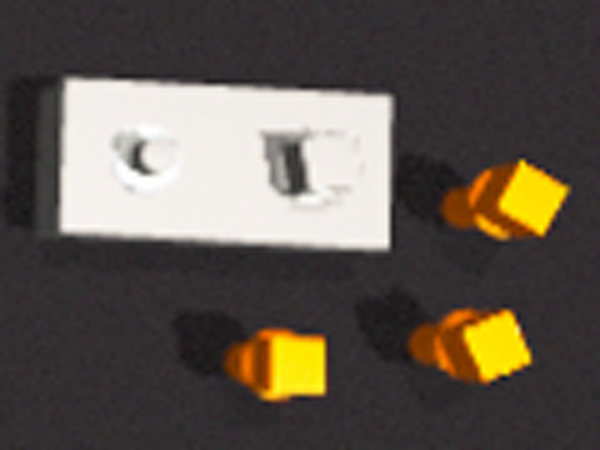

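The crop confirms it: the square grey head on a round flange is at about (340,165), the round slim head is at (155,155), and the look-alikes are orange. From the top view, the head is at (0.5025,-0.307) with its flats at about 6°. The block centre is at (0.553,0.150) with a yaw of 15.9°, and the sizes check out. First I'll move over the heater for a wrist view.

```bash
cat >> h.py <<'E'
from scipy.spatial.transform import Rotation as Ro
def Rcur():
    q=manip.sense()['tool_rot'];return Ro.from_quat([q[1],q[2],q[3],q[0]])
def down(yaw):  # closing axis at yaw deg, tool down
    y=np.array([np.cos(np.radians(yaw)),np.sin(np.radians(yaw)),0]);z=np.array([0,0,-1.]);return Ro.from_matrix(np.c_[np.cross(y,z),y,z])
def plan(p,R,n=None):
    s=manip.sense();R0=Rcur();d=R0.inv().apply(np.array(p)-s['tcp_pos'])*1000;w=np.degrees((R0.inv()*R).as_rotvec())
    m=max(np.linalg.norm(d)/38,np.linalg.norm(w)/6.5);n=n or max(1,int(np.ceil(m)))
    r=Ro.from_rotvec(np.radians(w/n));A=sum((Ro.from_rotvec(r.as_rotvec()*i).as_matrix() for i in range(n)),np.zeros((3,3)))
    print('n',n,'row',np.round(np.r_[np.linalg.solve(A,d),w/n],2),'rest t',s['t'])
def st():
    s=manip.sense();print('t',round(s['t'],2),'p',s['tcp_pos'].round(4),'F',s['ft_force'].round(1),'y',Rcur().as_matrix()[:,1].round(4),'z',Rcur().as_matrix()[:,2].round(4),'j',s['joint_pos'].round(2))
E
python3 - <<'E'
from h import *
plan([.553,.15,.30],down(15.9))
c=cap('wrist');C=np.linalg.inv(c['view']);s=manip.sense()
R=Rcur();print('cam in tool',R.inv().apply(C[:3,3]-s['tcp_pos']).round(4),'axis',R.inv().apply(C[:3,2]).round(3),c['intrinsics'][0])
E
```

```text
n 16 row [-37.74  -7.22  -5.93  -0.     0.     3.45] rest t 0.2
cam in tool [ 0.0851  0.0002 -0.1789] axis [-0.29  -0.001  0.957] [425.08312371   0.         312.45691168]
```

Emit:
jog_arm(rows="-37.74 -7.22 -5.93 0 0 3.45;-37.74 -7.22 -5.93 0 0 3.45;-37.74 -7.22 -5.93 0 0 3.45;-37.74 -7.22 -5.93 0 0 3.45;-37.74 -7.22 -5.93 0 0 3.45;-37.74 -7.22 -5.93 0 0 3.45;-37.74 -7.22 -5.93 0 0 3.45;-37.74 -7.22 -5.93 0 0 3.45;-37.74 -7.22 -5.93 0 0 3.45;-37.74 -7.22 -5.93 0 0 3.45;-37.74 -7.22 -5.93 0 0 3.45;-37.74 -7.22 -5.93 0 0 3.45;-37.74 -7.22 -5.93 0 0 3.45;-37.74 -7.22 -5.93 0 0 3.45;-37.74 -7.22 -5.93 0 0 3.45;-37.74 -7.22 -5.93 0 0 3.45;0 0 0 0 0 0;0 0 0 0 0 0")

```text
t: 1.75
tcp_pos: [0.5533, 0.1478, 0.301]
tool_rot: [0.0, 0.604, 0.797, 0.0]
ft_force: [-0.1, 1.8, -0.1]
gripper_width: 0.094
grip_force: 0.0
```

```bash
python3 - <<'E'
from h import *
st()
c=cap('wrist');P=cloud(c);Z=P[...,2]
def rect(m,name):
    q=P[m][:,:2].astype(np.float32);r=cv2.minAreaRect(q);print(name,len(q),np.round(r[0],4),np.round(r[1],4),round(r[2],2))
near=(np.hypot(P[...,0]-.555,P[...,1]-.147)<.16)
rect(near&(abs(Z-.07)<.004),'housing');b=near&(abs(Z-.085)<.003);rect(b,'block')
print('z',np.median(Z[b]))
u,v=map(int,proj(c,[.553,.15,.085]));print(u,v)
# hole: pixels near centre not at block height
h=(np.hypot(P[...,0]-.553,P[...,1]-.15)<.02)&(Z<.080)
print('hole px',h.sum(),np.argwhere(h).mean(0)[::-1] if h.any() else '')
save('well.png',c['color'][v-90:v+90,u-120:u+120],3.3)
plan([.5025,-.3066,.30],down(6))
E
```

```text
t 1.75 p [0.5533 0.1478 0.301 ] F [-0.1  1.8 -0.1] y [0.9631 0.2693 0.001 ] z [ 9.e-04  5.e-04 -1.e+00] j [-0.79  0.19  0.5   1.74 -0.1   1.23 -0.  ]
housing 26782 [0.5624 0.1446] [0.1854 0.2155] 16.02
block 8731 [0.5523 0.1475] [0.0862 0.0962] 15.86
z 0.0848337284410155
312 199
hole px 292 [312.73972603 200.62671233]
n 13 row [-3.372e+01 -1.068e+01  3.000e-02  0.000e+00 -0.000e+00  7.500e-01] rest t 1.8
```

View pics/well.png

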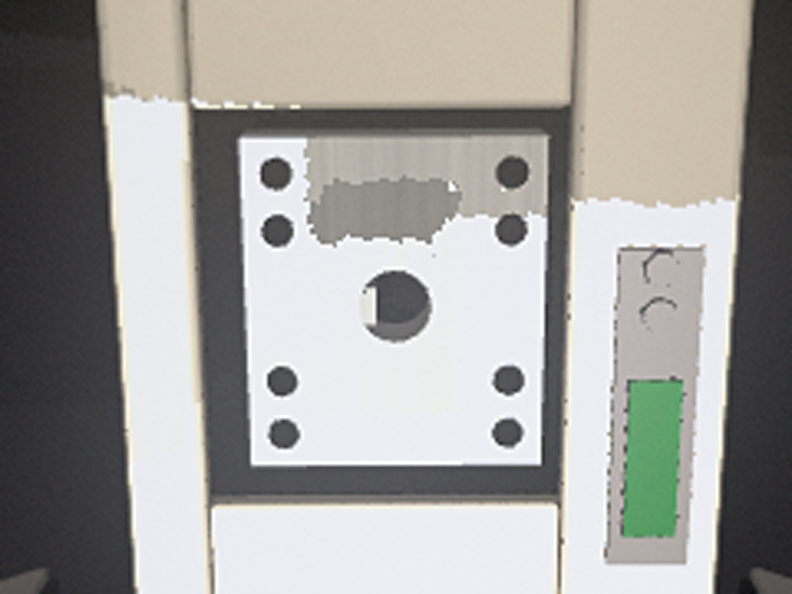

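The well is at crop (396,306), with the shoe at its left edge (370,306), which is the heater's -x side as expected. Next I'll move over the probe.

Emit:
jog_arm(rows="-33.7 -10.7 0 0 0 0.75;-33.7 -10.7 0 0 0 0.75;-33.7 -10.7 0 0 0 0.75;-33.7 -10.7 0 0 0 0.75;-33.7 -10.7 0 0 0 0.75;-33.7 -10.7 0 0 0 0.75;-33.7 -10.7 0 0 0 0.75;-33.7 -10.7 0 0 0 0.75;-33.7 -10.7 0 0 0 0.75;-33.7 -10.7 0 0 0 0.75;-33.7 -10.7 0 0 0 0.75;-33.7 -10.7 0 0 0 0.75;-33.7 -10.7 0 0 0 0.75;0 0 0 0 0 0;0 0 0 0 0 0")

```text
t: 3.05
tcp_pos: [0.5027, -0.3069, 0.2998]
tool_rot: [-0.0, 0.669, 0.743, -0.001]
ft_force: [0.0, 0.5, 0.3]
gripper_width: 0.0941
grip_force: 0.0
```

```bash
python3 - <<'E'
from h import *
st()
c=cap('wrist');P=cloud(c);Z=P[...,2]
def rect(m,name):
    q=P[m][:,:2].astype(np.float32);r=cv2.minAreaRect(q);print(name,len(q),np.round(r[0],4),np.round(r[1],4),round(r[2],2),np.median(Z[m]))
near=(np.hypot(P[...,0]-.5025,P[...,1]+.3066)<.03)
rect(near&(abs(Z-.117)<.004),'head')
rect((np.hypot(P[...,0]-.505,P[...,1]+.265)<.11)&(abs(Z-.075)<.003),'rack')
E
```

```text
t 3.05 p [ 0.5027 -0.3069  0.2998] F [0.  0.5 0.3] y [ 0.9944  0.1052 -0.0011] z [-1.1e-03 -4.0e-04 -1.0e+00] j [-0.2   0.26  0.79  1.72 -0.2   1.24  0.74]
head 865 [ 0.5017 -0.3075] [0.0257 0.0261] 8.1 0.11671250871864913
rack 11779 [ 0.47   -0.2653] [0.1603 0.1449] 85.86 0.07478106563104925
```

```bash
python3 - <<'E'
from h import *
plan([.502,-.3073,.084],down(8))
E
```

```text
n 6 row [-2.900e-01 -2.300e-01  3.596e+01 -1.000e-02 -0.000e+00 -3.100e-01] rest t 3.1
```

Emit:
jog_arm(rows="-0.3 -0.2 36 0 0 -0.3;-0.3 -0.2 36 0 0 -0.3;-0.3 -0.2 36 0 0 -0.3;-0.3 -0.2 36 0 0 -0.3;-0.3 -0.2 36 0 0 -0.3;-0.3 -0.2 36 0 0 -0.3;0 0 0 0 0 0", gripper=0.3)

```text
t: 3.68
tcp_pos: [0.4998, -0.3039, 0.0785]
tool_rot: [-0.004, 0.655, 0.755, -0.001]
ft_force: [-0.3, 1.1, -0.1]
gripper_width: 0.0611
grip_force: 0.0
```

Emit:
jog_arm(rows="0 0 0 0 0 0;0 0 0 0 0 0;0 0 0 0 0 0;0 0 0 0 0 0;0 0 0 0 0 0;0 0 0 0 0 0", gripper=-0.9, newtons=50)

```text
t: 4.18
tcp_pos: [0.5023, -0.3083, 0.0854]
tool_rot: [0.001, 0.657, 0.754, 0.0]
ft_force: [-0.1, 1.4, 11.7]
gripper_width: 0.0258
grip_force: 50.0
```

Emit:
jog_arm(rows="0 0 -4 0 0 0;0 0 -12 0 0 0;0 0 -18 0 0 0;0 0 -20 0 0 0;0 0 -20 0 0 0;0 0 -20 0 0 0;0 0 -20 0 0 0;0 0 -16 0 0 0;0 0 -8 0 0 0;0 0 0 0 0 0;0 0 0 0 0 0")

```text
t: 5.1
tcp_pos: [0.5016, -0.3081, 0.2223]
tool_rot: [0.0, 0.657, 0.754, 0.0]
ft_force: [-0.5, 0.4, -3.0]
gripper_width: 0.0259
grip_force: 50.0
```

```bash
python3 - <<'E'
from h import *
st()
s=cap('side');u,v=map(int,proj(s,manip.sense()['tcp_pos']));save('lift.png',s['color'][v-80:v+100,u-110:u+110],3)
plan([.553,.149,.24],down(15.9))
E
```

```text
t 5.1 p [ 0.5016 -0.3081  0.2223] F [-0.5  0.4 -3. ] y [9.905e-01 1.374e-01 3.000e-04] z [ 3.e-04  2.e-04 -1.e+00] j [-0.16  0.33  0.76  1.82 -0.26  1.09  0.83]
n 13 row [33.66 10.96 -1.4  -0.   -0.   -0.61] rest t 5.15
```

View pics/lift.png

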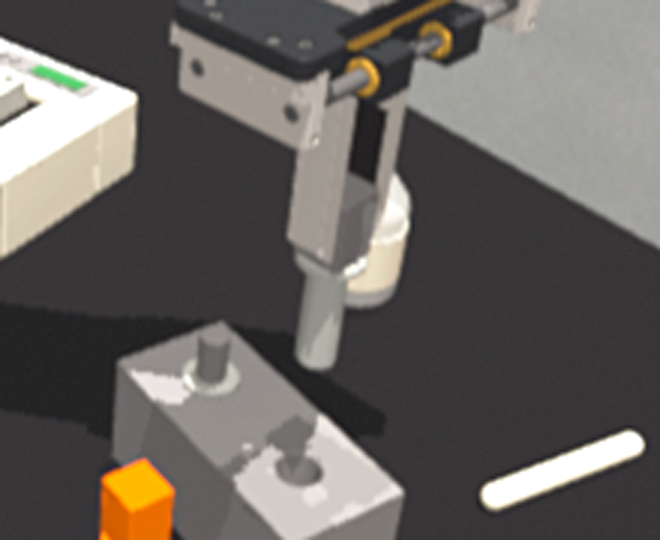

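The lift view shows the square-head probe hanging straight in the fingers (at crop 320,310), the slim probe still in the rack (212,360), and the probe's hole empty (297,465). Next I'll move to above the heater.

Emit:
jog_arm(rows="10 3.3 -2 0 0 -0.3;24 8 -3 0 0 -0.6;33.7 11 -2 0 0 -0.61;33.7 11 -1.4 0 0 -0.61;33.7 11 -1.4 0 0 -0.61;33.7 11 -1.4 0 0 -0.61;33.7 11 -1.4 0 0 -0.61;33.7 11 -1.4 0 0 -0.61;33.7 11 -1.4 0 0 -0.61;33.7 11 -1.4 0 0 -0.61;33.7 11 -1.4 0 0 -0.61;33.7 11 -1.4 0 0 -0.61;33.7 11 -1.4 0 0 -0.61;24 8 0 0 0 -0.6;10 3 0 0 0 -0.3;0 0 0 0 0 0;0 0 0 0 0 0")

```text
t: 6.57
tcp_pos: [0.5512, 0.1502, 0.2427]
tool_rot: [-0.0, 0.599, 0.801, -0.001]
ft_force: [0.4, -0.8, -2.8]
gripper_width: 0.0258
grip_force: 50.0
```

```bash
python3 - <<'E'
from h import *
st()
c=cap('wrist');s=cap('side');t=cap('top')
im=c['color'];save('w1.png',im)
P=cloud(s);p=manip.sense()['tcp_pos']
m=(np.hypot(P[...,0]-p[0],P[...,1]-p[1])<.03)&(P[...,2]>.10)&(P[...,2]<p[2]-.005)
q=P[m];print(len(q))
for a in np.arange(.15,.25,.008):
    k=q[(q[:,2]>=a)&(q[:,2]<a+.008)]
    if len(k):print(round(a,3),len(k),k.mean(0).round(4))
print('minz',q[:,2].min())
plan([.553,.149,.17],down(15.9))
E
```

```text
t 6.57 p [0.5512 0.1502 0.2427] F [ 0.4 -0.8 -2.8] y [ 0.9591  0.2832 -0.0014] z [-0.0012 -0.0011 -1.    ] j [-0.83  0.24  0.55  1.82 -0.14  1.11  0.05]
264
0.166 5 [0.5485 0.1432 0.1728]
0.174 31 [0.5471 0.1422 0.1781]
0.182 23 [0.5475 0.1431 0.1859]
0.19 31 [0.5466 0.1433 0.1937]
0.198 35 [0.5472 0.1429 0.2021]
0.206 27 [0.5478 0.1434 0.2099]
0.214 34 [0.5469 0.143  0.2179]
0.222 26 [0.5479 0.1427 0.2254]
0.23 51 [0.5454 0.1408 0.2348]
0.238 1 [0.5411 0.1351 0.2382]
minz 0.17133776646842214
n 2 row [-2.000e-02  6.700e-01  3.662e+01 -1.000e-02  1.000e-02  2.000e-01] rest t 6.7167
```

View pics/w1.png

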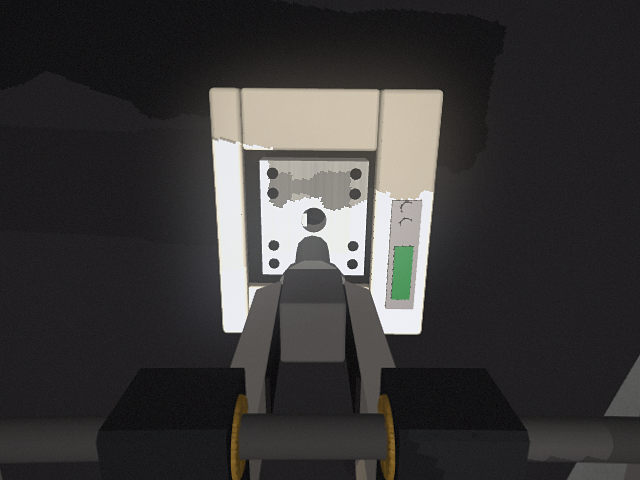

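The wrist view shows the foot tip near (313,240) directly below the well at (313,220), so probe and well can be measured in the same camera.

```bash
cat >> h.py <<'E'
from scipy.optimize import least_squares
def rel():
    "block centre and shank centre in tool-frame axes (mm) from wrist camera"
    c=cap('wrist');s=manip.sense();R=Rcur();P=cloud(c);Q=(P-s['tcp_pos'])@R.as_matrix()*1000
    Z=P[...,2];b=(np.hypot(P[...,0]-.5525,P[...,1]-.148)<.075)&(abs(Z-.085)<.003)
    r=cv2.minAreaRect(P[b][:,:2].astype(np.float32));bc=np.array([*r[0],.085]);print('block',np.round(r[0],4),np.round(r[1],4),r[2])
    m=(abs(Q[...,1])<9)&(abs(Q[...,0])<16)&(Q[...,2]>14)&(Q[...,2]<72)
    q=Q[m];print('shank n',len(q),'zmax',np.percentile(q[:,2],98) if len(q) else '')
    f=least_squares(lambda a:np.hypot(q[:,0]-a[0]-a[2]*(q[:,2]-40),q[:,1]-a[1]-a[3]*(q[:,2]-40))-10,[0,0,0,0],loss='soft_l1')
    print('shank centre@z40, slopes',f.x.round(3));a=f.x
    ft=np.array([a[0]+a[2]*31,a[1]+a[3]*31]);bt=R.inv().apply(bc-s['tcp_pos'])*1000
    print('foot',ft.round(2),'block',bt.round(2),'move tool x,y',(bt[:2]-ft).round(2),'foot height above block',round(bt[2]-71,1))
E
python3 - <<'E'
from h import *
rel()
E
```

```text
block [0.5523 0.1475] [0.0861 0.0965] 15.81010627746582
shank n 622 zmax 68.8142851629719
shank centre@z40, slopes [ 0.498 -0.315 -0.002 -0.003]
foot [ 0.44 -0.4 ] block [ -1.38   0.19 158.33] move tool x,y [-1.82  0.59] foot height above block 87.3
```

```bash
cat >> h.py <<'E'
W=np.array([.5523,.1475,.0848]);YAW=15.85;F=np.array([.44,-.40,71.])
ex=np.array([np.cos(np.radians(YAW)),np.sin(np.radians(YAW)),0]);ey=np.array([-ex[1],ex[0],0]);ez=np.array([0,0,1.])
H=np.c_[ex,ey,ez]
def where():
    "A corner (low edge) and foot centre in heater/well frame, mm; lean deg"
    s=manip.sense();R=Rcur()
    g=lambda p:(H.T@(s['tcp_pos']+R.apply(p)/1000-W)*1000).round(2)
    z=H.T@R.as_matrix()[:,2]
    print('t',round(s['t'],2),'A',g(F+[0,-9,0]),'foot',g(F),'lean x,y',np.degrees([np.arcsin(z[0]),np.arcsin(z[1])]).round(2),'F heater',(H.T@s['ft_force']).round(1),'grip',round(s['gripper_width'],4))
def go(theta,A,n=None):
    R=down(YAW)*Ro.from_rotvec([-np.radians(theta),0,0])
    p=W+H@np.array(A)/1000-R.apply(F+[0,-9,0])/1000
    plan(p,R,n)
E
python3 - <<'E'
from h import *
where();go(20,[-15,0,15],8)
E
```

```text
t 6.77 A [-9.55  1.71 87.53] foot [-0.55  1.78 87.53] lean x,y [-0.01 -0.01] F heater [-0.1  0.1 -2.3] grip 0.0254
n 8 row [-0.2  -5.17  8.56 -2.5  -0.01  0.05] rest t 6.7667
```

Emit:
jog_arm(rows="-0.2 -5.2 8.5 -2.5 0 0;-0.2 -5.2 8.5 -2.5 0 0;-0.2 -5.2 8.5 -2.5 0 0;-0.2 -5.2 8.5 -2.5 0 0;-0.2 -5.2 8.5 -2.5 0 0;-0.2 -5.2 8.5 -2.5 0 0;-0.2 -5.2 8.5 -2.5 0 0;-0.2 -5.2 8.5 -2.5 0 0;0 0 0 0 0 0;0 0 0 0 0 0;0 0 0 0 0 0;0 0 0 0 0 0")

```text
t: 7.77
tcp_pos: [0.524, 0.1401, 0.1711]
tool_rot: [0.104, 0.59, 0.788, 0.139]
ft_force: [0.7, 0.0, -3.0]
gripper_width: 0.0256
grip_force: 50.0
```

```bash
python3 - <<'E'
from h import *
where();go(20,[-15,0,4],4);st()
c=cap('wrist');u,v=map(int,proj(c,W));save('w2.png',c['color'][v-70:v+70,u-90:u+90],4)
rel()
E
```

```text
t 7.77 A [-13.81   1.19  16.39] foot [-5.35  1.27 19.47] lean x,y [20.02  0.18] F heater [ 0.7 -0.2 -3. ] grip 0.0256
n 4 row [-0.26 -1.34  2.81  0.01 -0.05  0.12] rest t 7.7667
t 7.77 p [0.524  0.1401 0.1711] F [ 0.7  0.  -3. ] y [0.9015 0.2649 0.3423] z [ 0.3285  0.0965 -0.9396] j [-0.91  0.06  0.53  2.24  0.01  0.51 -0.11]
block [0.5519 0.1493] [0.0867 0.0929] 16.00522232055664
shank n 628 zmax 68.64636120305215
shank centre@z40, slopes [ 0.533 -0.152 -0.    -0.002]
foot [ 0.52 -0.21] block [ 0.89 -1.49 90.76] move tool x,y [ 0.37 -1.28] foot height above block 19.8
```

View pics/w2.png

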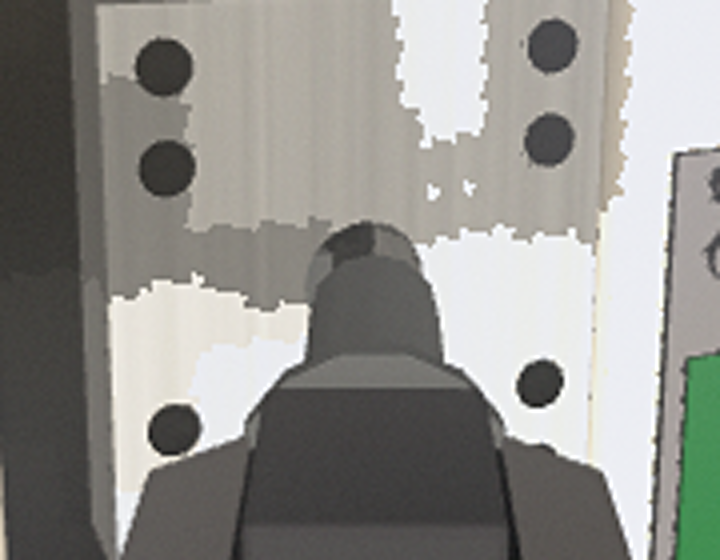

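The view shows the leaned foot over the block, with the well rim just visible behind it at (370,245). The estimate is consistent. Now I'll approach and touch the shoe top to calibrate height.

Emit:
jog_arm(rows="-0.3 -1.3 2.8 0 0 0.1;-0.3 -1.3 2.8 0 0 0.1;-0.3 -1.3 2.8 0 0 0.1;-0.3 -1.3 2.8 0 0 0.1;0 0 0 0 0 0;0 0 0 0 0 0;0 0 0 0 0 0")

```text
t: 8.45
tcp_pos: [0.5223, 0.1385, 0.1579]
tool_rot: [0.104, 0.593, 0.787, 0.139]
ft_force: [0.1, 0.5, -2.4]
gripper_width: 0.0255
grip_force: 50.0
```

```bash
python3 - <<'E'
from h import *
where()
E
```

```text
t 8.45 A [-15.9    0.19   3.16] foot [-7.45  0.21  6.24] lean x,y [20.    0.18] F heater [ 0.2  0.4 -2.4] grip 0.0255
```

Emit:
jog_arm(rows="0 -0.17 0.47 0 0 0;0 -0.17 0.47 0 0 0;0 -0.17 0.47 0 0 0;0 -0.17 0.47 0 0 0;0 -0.17 0.47 0 0 0;0 0 0 0 0 0;0 0 0 0 0 0")

```text
t: 9.03
tcp_pos: [0.5222, 0.1385, 0.1554]
tool_rot: [0.103, 0.593, 0.787, 0.139]
ft_force: [-0.4, 0.3, -2.3]
gripper_width: 0.0255
grip_force: 50.0
```

```bash
python3 - <<'E'
from h import *
where()
E
```

```text
t 9.03 A [-16.     0.24   0.62] foot [-7.54  0.25  3.69] lean x,y [19.99  0.19] F heater [-0.3  0.4 -2.3] grip 0.0255
```

Emit:
jog_arm(rows="0 -0.14 0.38 0 0 0;0 -0.14 0.38 0 0 0;0 0 0 0 0 0;0 0 0 0 0 0")

```text
t: 9.37
tcp_pos: [0.5222, 0.1385, 0.1545]
tool_rot: [0.104, 0.593, 0.787, 0.139]
ft_force: [-0.2, -0.4, -2.5]
gripper_width: 0.0256
grip_force: 50.0
```

```bash
python3 - <<'E'
from h import *
where()
E
```

```text
t 9.37 A [-15.98   0.23  -0.2 ] foot [-7.52  0.25  2.88] lean x,y [19.99  0.19] F heater [-0.3 -0.3 -2.5] grip 0.0256
```

Emit:
jog_arm(rows="0 -0.1 0.28 0 0 0;0 -0.1 0.28 0 0 0;0 0 0 0 0 0;0 0 0 0 0 0")

```text
t: 9.7
tcp_pos: [0.5223, 0.1386, 0.1541]
tool_rot: [0.104, 0.593, 0.786, 0.139]
ft_force: [-0.3, -0.4, -1.0]
gripper_width: 0.0256
grip_force: 50.0
```

Emit:
jog_arm(rows="0 -0.1 0.28 0 0 0;0 -0.1 0.28 0 0 0;0 0 0 0 0 0;0 0 0 0 0 0")

```text
t: 10.03
tcp_pos: [0.5226, 0.1387, 0.1538]
tool_rot: [0.104, 0.593, 0.786, 0.14]
ft_force: [-2.8, -0.7, 6.1]
gripper_width: 0.0257
grip_force: 50.0
```

```bash
python3 - <<'E'
from h import *
where()
E
```

```text
t 10.03 A [-15.49   0.33  -0.95] foot [-7.04  0.34  2.13] lean x,y [20.04  0.2 ] F heater [-2.9  0.1  6.1] grip 0.0257
```

Contact with the shoe top came at a reading of about -0.65, so the height estimate is good to about 0.15 mm. I'll lift and shift over the mouth.

Emit:
jog_arm(rows="0 0.85 -2.35 0 0 0;0 0.34 -0.94 0 0 0;-0.1 3.1 1.13 0 0 0;-0.1 3.1 1.13 0 0 0;0 3.1 1.13 0 0 0;0 3.1 1.13 0 0 0;0 0 0 0 0 0;0 0 0 0 0 0;0 0 0 0 0 0")

```text
t: 10.78
tcp_pos: [0.5348, 0.1418, 0.1567]
tool_rot: [0.103, 0.593, 0.787, 0.139]
ft_force: [-0.3, 0.5, -1.7]
gripper_width: 0.026
grip_force: 50.0
```

```bash
python3 - <<'E'
from h import *
where();go(20,[-2.6,0,-2.3],8)
E
```

```text
t 10.78 A [-2.94 -0.06  1.94] foot [ 5.52 -0.04  5.02] lean x,y [19.97  0.17] F heater [-0.2  0.6 -1.7] grip 0.026
n 8 row [ 0.03 -0.15  0.51 -0.   -0.02  0.01] rest t 10.7833
```

Emit:
jog_arm(rows="0 -0.15 0.51 0 0 0;0 -0.15 0.51 0 0 0;0 -0.15 0.51 0 0 0;0 -0.15 0.51 0 0 0;0 -0.15 0.51 0 0 0;0 -0.15 0.51 0 0 0;0 -0.15 0.51 0 0 0;0 -0.15 0.51 0 0 0;0 0 0 0 0 0;0 0 0 0 0 0;0 0 0 0 0 0")

```text
t: 11.7
tcp_pos: [0.5352, 0.1421, 0.1526]
tool_rot: [0.104, 0.593, 0.787, 0.139]
ft_force: [0.5, -0.1, -2.7]
gripper_width: 0.0256
grip_force: 50.0
```

```bash
python3 - <<'E'
from h import *
where();go(20,[-2.6,0,-2.3],8)
E
```

```text
t 11.7 A [-2.48  0.1  -2.08] foot [5.98 0.12 0.99] lean x,y [20.    0.19] F heater [ 0.4 -0.3 -2.7] grip 0.0256
n 8 row [ 0.01 -0.02  0.02 -0.   -0.02  0.02] rest t 11.7
```

The edge is in the mouth without contact. I'll push the shoe back towards -x.

Emit:
jog_arm(rows="0 -0.47 -0.17 0 0 0;0 -0.47 -0.17 0 0 0;0 -0.47 -0.17 0 0 0;0 -0.47 -0.17 0 0 0;0 -0.47 -0.17 0 0 0;0 -0.47 -0.17 0 0 0;0 0 0 0 0 0;0 0 0 0 0 0")

```text
t: 12.37
tcp_pos: [0.5325, 0.1413, 0.1528]
tool_rot: [0.104, 0.593, 0.786, 0.14]
ft_force: [2.1, -0.4, -3.0]
gripper_width: 0.0257
grip_force: 50.0
```

```bash
python3 - <<'E'
from h import *
where()
E
```

```text
t 12.37 A [-5.24  0.1  -1.95] foot [3.21 0.12 1.13] lean x,y [20.02  0.19] F heater [ 1.9 -0.9 -3. ] grip 0.0257
```

Emit:
jog_arm(rows="0 -0.47 -0.17 0 0 0;0 -0.47 -0.17 0 0 0;0 -0.47 -0.17 0 0 0;0 -0.47 -0.17 0 0 0;0 0 0 0 0 0;0 0 0 0 0 0")

```text
t: 12.87
tcp_pos: [0.5305, 0.1407, 0.1528]
tool_rot: [0.104, 0.593, 0.786, 0.14]
ft_force: [2.7, 1.8, -1.9]
gripper_width: 0.0261
grip_force: 50.0
```

```bash
python3 - <<'E'
from h import *
where()
E
```

```text
t 12.87 A [-7.31  0.11 -1.98] foot [1.14 0.12 1.1 ] lean x,y [20.02  0.19] F heater [ 3.1  0.9 -1.9] grip 0.0261
```

The shoe is giving way with a steady force of about 3 N and no vertical contact. I'll straighten partway while keeping the edge against the shoe.

```bash
python3 - <<'E'
from h import *
go(8,[-8.2,0,-2.2],12)
E
```

```text
n 12 row [ 0.01  1.16  0.17  1.   -0.01  0.01] rest t 12.8667
```

Emit:
jog_arm(rows="0 1.16 0.17 1 0 0;0 1.16 0.17 1 0 0;0 1.16 0.17 1 0 0;0 1.16 0.17 1 0 0;0 1.16 0.17 1 0 0;0 1.16 0.17 1 0 0;0 1.16 0.17 1 0 0;0 1.16 0.17 1 0 0;0 1.16 0.17 1 0 0;0 1.16 0.17 1 0 0;0 1.16 0.17 1 0 0;0 1.16 0.17 1 0 0;0 0 0 0 0 0;0 0 0 0 0 0;0 0 0 0 0 0")

```text
t: 14.12
tcp_pos: [0.5438, 0.1445, 0.154]
tool_rot: [0.041, 0.6, 0.797, 0.056]
ft_force: [3.1, 0.4, -2.5]
gripper_width: 0.0259
grip_force: 50.0
```

```bash
python3 - <<'E'
from h import *
where();go(8,[-8.2,0,-2.2],4)
E
```

```text
t 14.12 A [-8.45  0.01 -2.37] foot [ 0.46  0.03 -1.12] lean x,y [7.99 0.16] F heater [ 3.1 -0.4 -2.5] grip 0.0259
n 4 row [ 0.04  0.06 -0.03 -0.   -0.04  0.04] rest t 14.1167
```

No rim contact. I'll do a quick y-touch to centre it.

Emit:
jog_arm(rows="0.4 0 0 0 0 0;0.4 0 0 0 0 0;0 0 0 0 0 0;0 0 0 0 0 0")

```text
t: 14.45
tcp_pos: [0.5436, 0.1452, 0.1542]
tool_rot: [0.041, 0.6, 0.797, 0.056]
ft_force: [4.0, -1.0, -3.0]
gripper_width: 0.0255
grip_force: 50.0
```

```bash
python3 - <<'E'
from h import *
where()
E
```

```text
t 14.45 A [-8.48  0.75 -2.23] foot [ 0.44  0.78 -0.97] lean x,y [8.   0.15] F heater [ 3.6 -2.1 -3. ] grip 0.0255
```

Emit:
jog_arm(rows="-0.4 0 0 0 0 0;-0.4 0 0 0 0 0;-0.4 0 0 0 0 0;-0.4 0 0 0 0 0;0 0 0 0 0 0;0 0 0 0 0 0")

```text
t: 14.95
tcp_pos: [0.544, 0.144, 0.1541]
tool_rot: [0.041, 0.6, 0.797, 0.056]
ft_force: [2.7, 1.3, -0.9]
gripper_width: 0.0257
grip_force: 50.0
```

```bash
python3 - <<'E'
from h import *
where()
E
```

```text
t 14.95 A [-8.37 -0.47 -2.28] foot [ 0.54 -0.45 -1.03] lean x,y [8.   0.17] F heater [ 3.   0.5 -0.9] grip 0.0257
```

Emit:
jog_arm(rows="0.4 0 0 0 0 0;0.4 0 0 0 0 0;0 0 0 0 0 0;0 0 0 0 0 0")

```text
t: 15.28
tcp_pos: [0.5438, 0.1445, 0.1541]
tool_rot: [0.041, 0.6, 0.797, 0.056]
ft_force: [2.5, 1.4, -1.8]
gripper_width: 0.0255
grip_force: 50.0
```

```bash
python3 - <<'E'
from h import *
where();go(0,[-9,0.1,-4],12)
E
```

```text
t 15.28 A [-8.41  0.02 -2.3 ] foot [ 0.5   0.05 -1.05] lean x,y [7.99 0.15] F heater [ 2.8  0.6 -1.8] grip 0.0255
n 12 row [ 0.02  0.77  0.25  0.67 -0.01  0.01] rest t 15.2833
```

Emit:
jog_arm(rows="0 0.77 0.2 0.67 0 0;0 0.77 0.2 0.67 0 0;0 0.77 0.2 0.67 0 0;0 0.77 0.2 0.67 0 0;0 0.77 0.2 0.67 0 0;0 0.77 0.2 0.67 0 0;0 0.77 0.2 0.67 0 0;0 0.77 0.2 0.67 0 0;0 0 0 0 0 0;0 0 0 0 0 0")

```text
t: 16.12
tcp_pos: [0.5499, 0.1462, 0.1529]
tool_rot: [0.013, 0.602, 0.798, 0.019]
ft_force: [1.5, 1.2, 0.2]
gripper_width: 0.0257
grip_force: 50.0
```

```bash
python3 - <<'E'
from h import *
where();go(0,[-9,0.1,-4],5)
E
```

```text
t 16.12 A [-8.82 -0.06 -3.21] foot [ 0.17 -0.03 -2.8 ] lean x,y [2.61 0.13] F heater [1.7 0.7 0.2] grip 0.0257
n 5 row [ 0.06  0.61  0.25  0.52 -0.03  0.03] rest t 16.1167
```

Emit:
jog_arm(rows="0 0.55 0.15 0.52 0 0;0 0.55 0.15 0.52 0 0;0 0.55 0.15 0.52 0 0;0 0.55 0.15 0.52 0 0;0 0.55 0.15 0.52 0 0;0 0 0 0 0 0;0 0 0 0 0 0")

```text
t: 16.7
tcp_pos: [0.5526, 0.147, 0.1524]
tool_rot: [-0.001, 0.602, 0.799, 0.001]
ft_force: [2.8, 0.5, -0.3]
gripper_width: 0.0257
grip_force: 50.0
```

```bash
python3 - <<'E'
from h import *
where()
E
```

```text
t 16.7 A [-9.17  0.01 -3.44] foot [-0.17  0.04 -3.43] lean x,y [0.03 0.13] F heater [ 2.8 -0.3 -0.3] grip 0.0257
```

It's upright with the foot inside and low forces. I'll slide it down gently.

Emit:
jog_arm(rows="0 0 0.8 0 0 0;0 0 0.8 0 0 0;0 0 0.8 0 0 0;0 0 0.8 0 0 0;0 0 0.8 0 0 0;0 0 0 0 0 0;0 0 0 0 0 0")

```text
t: 17.28
tcp_pos: [0.5524, 0.1471, 0.1484]
tool_rot: [-0.001, 0.602, 0.799, 0.001]
ft_force: [4.2, 0.6, -1.8]
gripper_width: 0.0256
grip_force: 50.0
```

```bash
python3 - <<'E'
from h import *
where()
E
```

```text
t 17.28 A [-9.35  0.11 -7.45] foot [-0.35  0.13 -7.45] lean x,y [0.03 0.13] F heater [ 4.2 -0.5 -1.8] grip 0.0256
```

Emit:
jog_arm(rows="0 0 1.5 0 0 0;0 0 1.5 0 0 0;0 0 1.5 0 0 0;0 0 1.5 0 0 0;0 0 1.5 0 0 0;0 0 1.5 0 0 0;0 0 1.5 0 0 0;0 0 1.5 0 0 0;0 0 0 0 0 0;0 0 0 0 0 0")

```text
t: 18.12
tcp_pos: [0.5523, 0.147, 0.1362]
tool_rot: [-0.001, 0.602, 0.799, 0.001]
ft_force: [4.0, 1.2, -5.3]
gripper_width: 0.0258
grip_force: 50.0
```

```bash
python3 - <<'E'
from h import *
where()
E
```

```text
t 18.12 A [ -9.53   0.09 -19.63] foot [ -0.53   0.12 -19.63] lean x,y [0.01 0.13] F heater [ 4.1  0.  -5.3] grip 0.0258
```

Emit:
jog_arm(rows="0 0.05 1.5 0 0 0;0 0.05 1.5 0 0 0;0 0.05 1.5 0 0 0;0 0.05 1.5 0 0 0;0 0.05 1.5 0 0 0;0 0.05 1.5 0 0 0;0 0.05 1.5 0 0 0;0 0.05 1.5 0 0 0;0 0.05 1.5 0 0 0;0 0.05 1.5 0 0 0;0 0 0 0 0 0;0 0 0 0 0 0")

```text
t: 19.12
tcp_pos: [0.5528, 0.1472, 0.1212]
tool_rot: [-0.001, 0.602, 0.799, 0.001]
ft_force: [3.6, 1.4, -4.5]
gripper_width: 0.0255
grip_force: 50.0
```

```bash
python3 - <<'E'
from h import *
where();st()
E
```

```text
t 19.12 A [ -9.     0.14 -34.65] foot [ -0.     0.16 -34.65] lean x,y [0.01 0.13] F heater [ 3.9  0.3 -4.5] grip 0.0255
t 19.12 p [0.5528 0.1472 0.1212] F [ 3.6  1.4 -4.5] y [9.611e-01 2.761e-01 1.000e-04] z [-5.0e-04  2.2e-03 -1.0e+00] j [-0.76  0.38  0.49  1.94 -0.23  0.87  0.13]
```

Emit:
jog_arm(rows="0 0 1.5 0 0 0;0 0 1.5 0 0 0;0 0 1.5 0 0 0;0 0 1.5 0 0 0;0 0 1.5 0 0 0;0 0 1.5 0 0 0;0 0 1.5 0 0 0;0 0 1.5 0 0 0;0 0 1.5 0 0 0;0 0 1.5 0 0 0;0 0 1.5 0 0 0;0 0 1.5 0 0 0;0 0 1.5 0 0 0;0 0 1.5 0 0 0;0 0 0 0 0 0;0 0 0 0 0 0")

```text
t: 20.45
tcp_pos: [0.5529, 0.1472, 0.1002]
tool_rot: [-0.001, 0.602, 0.799, 0.001]
ft_force: [3.7, 1.5, -4.0]
gripper_width: 0.0256
grip_force: 50.0
```

```bash
python3 - <<'E'
from h import *
where()
E
```

```text
t 20.45 A [ -8.91   0.17 -55.61] foot [  0.09   0.2  -55.61] lean x,y [0.02 0.13] F heater [ 4.   0.4 -4. ] grip 0.0256
```

Emit:
jog_arm(rows="0 0 0.5 0 0 0;0 0 0.5 0 0 0;0 0 0.5 0 0 0;0 0 0.5 0 0 0;0 0 0.5 0 0 0;0 0 0.5 0 0 0;0 0 0.5 0 0 0;0 0 0 0 0 0;0 0 0 0 0 0")

```text
t: 21.2
tcp_pos: [0.553, 0.1473, 0.0969]
tool_rot: [-0.001, 0.602, 0.799, 0.001]
ft_force: [3.0, 1.0, -0.6]
gripper_width: 0.0253
grip_force: 50.0
```

Emit:
jog_arm(rows="0 0 0.3 0 0 0;0 0 0.3 0 0 0;0 0 0 0 0 0;0 0 0 0 0 0")

```text
t: 21.53
tcp_pos: [0.553, 0.1473, 0.0963]
tool_rot: [-0.001, 0.602, 0.799, 0.001]
ft_force: [2.9, 0.8, 0.4]
gripper_width: 0.0258
grip_force: 50.0
```

Emit:
jog_arm(rows="0 0 0.3 0 0 0;0 0 0.3 0 0 0;0 0 0 0 0 0;0 0 0 0 0 0")

```text
t: 21.87
tcp_pos: [0.553, 0.1473, 0.0957]
tool_rot: [-0.001, 0.602, 0.799, 0.001]
ft_force: [2.6, 0.1, -0.3]
gripper_width: 0.0258
grip_force: 50.0
```

```bash
python3 - <<'E'
from h import *
where()
E
```

```text
t 21.87 A [ -8.75   0.21 -60.06] foot [  0.25   0.23 -60.05] lean x,y [0.03 0.13] F heater [ 2.5 -0.6 -0.3] grip 0.0258
```

Emit:
jog_arm(rows="0 -0.1 0.3 0 0 0;0 -0.1 0.3 0 0 0;0 0 0 0 0 0;0 0 0 0 0 0")

```text
t: 22.2
tcp_pos: [0.5531, 0.1473, 0.0954]
tool_rot: [-0.001, 0.602, 0.799, 0.001]
ft_force: [3.0, -0.3, 5.4]
gripper_width: 0.0254
grip_force: 50.0
```

```bash
python3 - <<'E'
from h import *
where()
E
```

```text
t 22.2 A [ -8.59   0.16 -60.38] foot [  0.41   0.19 -60.37] lean x,y [0.07 0.14] F heater [ 2.9 -1.1  5.4] grip 0.0254
```

The flange has seated: TCP 0.0954 matches 85+4+6.4 mm, and the force rises. I'll press slightly more, then release and check.

Emit:
jog_arm(rows="0 0 0.3 0 0 0;0 0 0 0 0 0;0 0 0 0 0 0")

```text
t: 22.45
tcp_pos: [0.5533, 0.1473, 0.0954]
tool_rot: [-0.001, 0.602, 0.799, 0.001]
ft_force: [2.3, 0.6, 8.6]
gripper_width: 0.0256
grip_force: 50.0
```

Emit:
jog_arm(rows="0 0 0 0 0 0;0 0 0 0 0 0;0 0 0 0 0 0;0 0 0 0 0 0;0 0 0 0 0 0", gripper=0.2)

```text
t: 22.87
tcp_pos: [0.5525, 0.1472, 0.0946]
tool_rot: [-0.001, 0.602, 0.799, 0.001]
ft_force: [-0.3, -0.2, 0.4]
gripper_width: 0.0545
grip_force: 0.0
```

Emit:
jog_arm(rows="0 0 -5 0 0 0;0 0 -15 0 0 0;0 0 -25 0 0 0;0 0 -30 0 0 0;0 0 -30 0 0 0;0 0 -30 0 0 0;0 0 -20 0 0 0;0 0 -10 0 0 0;0 0 0 0 0 0;0 0 0 0 0 0;0 0 0 0 0 0")

```text
t: 23.78
tcp_pos: [0.5521, 0.1467, 0.2584]
tool_rot: [-0.001, 0.602, 0.799, 0.0]
ft_force: [-0.5, -0.3, -0.4]
gripper_width: 0.0561
grip_force: 0.0
```

```bash
python3 - <<'E'
from h import *
st()
c=cap('wrist');P=cloud(c);Z=P[...,2]
n=np.hypot(P[...,0]-.5523,P[...,1]-.1475)<.024
for lo,hi,k in((.120,.131,'head'),(.0865,.093,'flange')):
    m=n&(Z>lo)&(Z<hi);q=P[m]
    A=np.c_[q[:,:2]-q[:,:2].mean(0),np.ones(len(q))];f=np.linalg.lstsq(A,q[:,2],rcond=None)[0]
    print(k,len(q),q.mean(0).round(4),'z med',np.median(q[:,2]).round(4),'tilt deg',np.degrees(f[:2]).round(2))
s=cap('side');u,v=map(int,proj(s,W));save('fin.png',s['color'][v-70:v+70,u-90:u+90],4)
E
```

```text
t 23.78 p [0.5521 0.1467 0.2584] F [-0.5 -0.3 -0.4] y [ 0.9611  0.2762 -0.0013] z [-0.0018  0.0016 -1.    ] j [-0.82  0.23  0.54  1.8  -0.13  1.15  0.04]
head 1153 [0.5527 0.1492 0.1265] z med 0.1267 tilt deg [ 0.3  -1.83]
flange 215 [0.5502 0.156  0.089 ] z med 0.0888 tilt deg [-0.05  2.5 ]
```

View pics/fin.png

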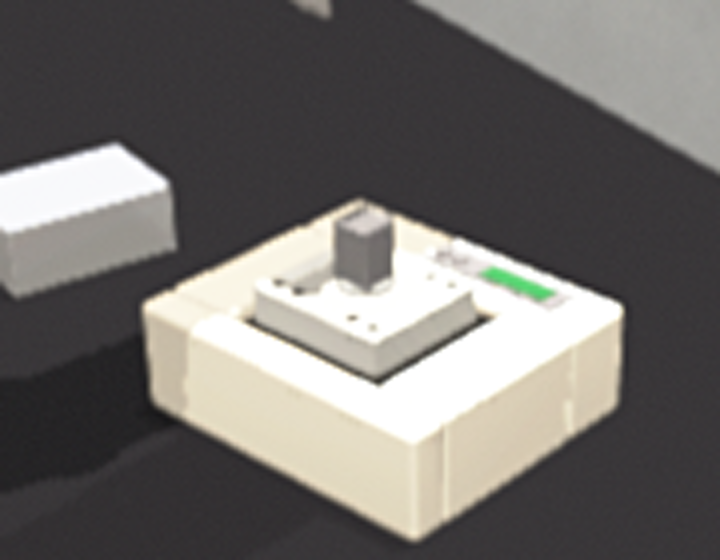

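The final view shows the probe upright at (365,245) with its flange on the block. The head top is at 126.7 mm (127 expected) and the flange top at 88.8 mm (89 expected). The gripper is clear, so I'm handing the job in.

```bash
python3 -c "
from plant import order
print(order.job_done())"
```

```text
the job is handed in; nothing more can be done
None
```

The square-head probe is fully seated in the heater well with its flange flat on the block, and I let go of it there and handed the job in at about 24 s; the highest wrist force I read was about 12 N, and the arm never went near the slim probe or the other things on the bench.

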